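Unstack the painting things and lay out the table

ROBOT

A 7-joint arm with a two-finger parallel gripper is mounted at the origin on the work surface. World frame = base frame: x ahead of the robot, y to its left, z up, the work surface at z = 0. Lengths are in mm, angles in rad, forces in N, time in s.
With the tool pointing down it reaches from about 400 to 875 mm from the base axis. Payload 6.5 kg.
Tool frame: the origin (TCP) lies midway between the tips of the shut fingers; the grasp point (between the pads) lies behind it (arm.grasp_offset is the z of the grasp point in the tool frame, in mm); z points along the fingers, y is the line along which they close (so a half turn about z gives the same grasp; the last joint's range is limited). The gripper opens to 85 mm and grips with 20 to 120 N. Pads are 22 mm wide; open, the fingers measure 114 mm over their backs; the gripper's body (76 mm by 85 mm) begins 54 mm behind the grasp point. The pads swing forward as they close: fully open they stand 13 mm farther back than shut.
Start: joints at [-1.344, 0.536, -0.004, 1.538, 0.003, 1.067, -0.071], TCP at [187.608, 622.329, 231.29] pointing down, gripper open.
Joint ranges: [-2.7, 2.7], [-0.37, 2.16], [-1.27, 1.26], [0.24, 2.4], [-1.31, 4.45], [0.19, 1.91], [-2.76, 2.76]. Speed limits (rad/s): [2.39, 2.39, 3.14, 3.14, 3.14, 3.14, 3.14].

INTERFACE

Orientations are given as a rotation vector (axis times angle).
In Python, from plant import status, viewer, arm gives the robot as it stands. The module is installed in compiled form; this text tells all that it offers.
- The arm moves only by the tool move_arm, never from a script. Its arguments are lists of equal length, an entry for each row: "delta_pos": the shift along the world's x, y, z in m, a list of three; "turn": the turn, a rotation vector about the world's x, y, z in rad, a list of three; "grip": the opening, from -1 (shut) to 1 (fully open). A call has 1 to 20 rows; each row is the pose to reach, as a shift and turn from the pose commanded when the call began; what a row does not reach only later rows make up. A row lasts 1/8 s, in which the tool goes at most 62.5 mm and 10.7 degrees, less where a joint would pass 70% of its speed; a pose out of reach is approached as far as the arm can. A call with a gripper value outside its range is refused whole. The fingers move at their own pace and stop on an object; "newtons" is the grip in N (left out, the last holds). Time passes only in rows, so rows that repeat a pose let the fingers close. It gives the time, the measured TCP pose, the force, the opening and the grip force at its end, in the units of the state.
- status.read_state(): the state, without advancing time (a new reading comes with each control period).
- viewer.get_image(name): name is "scene" or "top"; returns a dict with "frame" (400x640x3 uint8, red, green, blue), "K" (3x3 intrinsics, pixels), "rvec" (rotation vector, rad) and "tvec" (3), from world to camera coordinates, as OpenCV has them. Camera axes: x right, y down, z forward; pixel columns grow to the right and rows downward; lengths in mm; the calibration is good to about 2 mm. A picture is of the moment at which its call begins. There is no depth.
- arm.sign_off(): hands the job in; it is judged then, once.
The state is a dict: "t": time; "q": joint angles; "joint_vel": joint speeds; "tau": joint torques, N m; "tool_pos": TCP position; "tool_rot": TCP orientation; "contact_force": force on the tool from outside, world axes, zero at the start; "wrist_torque": the same for the moment, N m; "width": finger opening in mm; "grip_force": force on a finger pad.
Only numpy, scipy, OpenCV 4.12 (cv2) and the standard library are available. Lean on these libraries where they do the work, as an engineer would, in place of code of your own. Each camera call takes 0.05 s, during which the arm holds its last target. There are 200 camera calls.

TASK

The painting things have been piled up in one tower; take it apart from the top down, one thing at a time, and set each upright in the middle of its own place: first the knight on the wooden plinth, then the paint pot in the saucer palette, then the frosted glass jar on the cork coaster, and last the square tin in the square tray, its sides roughly in line with the tray's. Set everything down rather than dropping it, let nothing tip over, and leave the pin vice and the blue dropper bottle beside them where they are.

Things in the scene. Friction and masses are not known exactly. Their poses are not given: they have to be found in the camera images.
- knight: Grey resin knight, top of the tower. Round grey base 30 mm across, 6 mm high; body a round column 18 mm across, 6 to 42 mm high; helmet to 55 mm. Flat shield on its +y side (to 13.5 mm from the axis, 15-35 mm high), upright sword on -y (to 14 mm, 7-41 mm high), so grip the body front to back along its own x (18 mm wide). 45 g. Origin: centre of underside, z up.
- pot: Round paint pot, white plastic with a black lid, directly under the knight. 40 mm across, 30 mm high, straight sides, closed flat top, about 60 g. Origin: centre of its underside, z up.
- jar: Squat round frosted glass jar with a flat steel lid, directly under the paint pot. 58 mm across, 42 mm high, closed, about 140 g; jar and lid together can be gripped as one straight-sided cylinder. Origin: centre of its underside, z up.
- tin: Square flat aluminium tin, closed, bottom of the tower, standing on the table. 66 by 66 mm, 32 mm high, about 150 g. Origin: centre of its underside, x and y square to its sides, z up.
- plinth: The knight's place: turned pale wooden display plinth, fixed, round, 72 mm across at the foot, flat top 62 mm across, 28 mm above the table. Origin: centre of its underside, on the table, z up.
- saucer: The paint pot's place: white ceramic saucer palette, fixed, round, 120 mm across the rim, rim 9 mm above the table, a ring of eight small shallow wells (painted look only) round a flat floor 4 mm above the table and about 98 mm across. Origin: centre of its underside, on the table, z up.
- coaster: The jar's place: flat round cork coaster, fixed, 96 mm across, 6 mm thick. Origin: centre of its underside, on the table, z up.
- tray: The tin's place: shallow square grey plastic tray, fixed, 104 by 104 mm outside, 96 by 96 mm inside, floor 4 mm above the table, rim 8 mm above the table. Origin: centre of its underside, on the table, x and y square to its sides, z up.
- pin_vice: Bystander, loose: black pin vice (small hand drill) with steel ends lying on the table along its own x, about 105 mm long with its drill, 13 mm thick. Origin: on the table near the middle of its length.
- dropper: Bystander, loose: one blue dropper bottle with a white nozzle standing on the table, 25 mm across, 72 mm high. Origin: centre of its underside.
Not all that is in view belongs to the job. What is shaped like the knight but pink is not meant.

How it is judged:
By the outcome, as a careful person would: the job done as asked, in the order asked, and still so for the second after the job is handed in, with the robot touching nothing.
It also fails if it takes over 136 s, if anything falls off the work surface, if the arm or the gripper's body presses on something with over 40 N, if the wrist force passes 120 N, or if a joint passes its speed limit or range.

## Working session

There is one attempt and no reset: what is moved stays moved. The work goes in short steps, Python scripts to look and compute and a tool call to move; the robot and the scene stay as the last step left them, time stands still between calls to the robot, and variables do not carry over. Pictures are saved under pics/ and viewed, at most 14 in all, crops included, and the job is handed in when it is done.

Besides the shell and the picture viewer there is one more tool, called after "Request:" as name(argument=value, ...), one argument or row to a line, values as JSON. move_arm: Moves the arm, as the interface text tells. Its arguments: {"type":"object","properties":{"delta_pos":{"type":"array","items":{"type":"array","items":{"type":"number"}}},"turn":{"type":"array","items":{"type":"array","items":{"type":"number"}}},"grip":{"type":"array","items":{"type":"number"}},"newtons":{"type":"number"}},"required":["delta_pos","turn","grip"]}

```bash
mkdir -p pics
cat > h.py <<'E'
import numpy as np, cv2
from plant import status, viewer, arm
def grab(n,f=None):
    d=viewer.get_image(n)
    if f: cv2.imwrite('pics/'+f,d['frame'][:,:,::-1])
    return d
def ray(d,u,v,z):
    R=cv2.Rodrigues(np.array(d['rvec'],float))[0];t=np.array(d['tvec'],float).ravel()
    c=-R.T@t; r=R.T@np.linalg.inv(d['K'])@np.array([u,v,1.])
    return c+r*(z-c[2])/r[2]
def proj(d,p):
    return cv2.projectPoints(np.array(p,float).reshape(-1,1,3),np.array(d['rvec'],float),np.array(d['tvec'],float),d['K'],None)[0].reshape(-1,2)
E
python3 - <<'E'
from h import *
for n in ('scene','top'):
    d=grab(n,n+'0.png'); R=cv2.Rodrigues(np.array(d['rvec'],float))[0]
    print(n,-R.T@np.array(d['tvec']).ravel(),d['K'][0,0],R[2])
s=status.read_state();print({k:np.round(v,3) for k,v in s.items()},arm.grasp_offset)
E
```

```text
scene [1301.34412848  -79.31569485  826.66823647] 444.53586694192825 [-0.69409769  0.08181513 -0.71521653]
top [ 503.71180736    8.62076805 1335.30615588] 492.35073394001836 [ 0.07304178  0.00942161 -0.99728438]
{'t': np.float64(0.1), 'q': array([-1.344,  0.537, -0.004,  1.539,  0.003,  1.067, -0.071]), 'joint_vel': array([-0.001, -0.   ,  0.003, -0.003, -0.002,  0.001, -0.001]), 'tau': array([ 3.0000e-03, -5.8457e+01,  1.0520e+00, -2.5978e+01,  1.3000e-02,
        5.0000e-03,  0.0000e+00]), 'tool_pos': array([187.472, 621.81 , 230.518]), 'tool_rot': array([-4.580e-01, -3.108e+00,  2.000e-03]), 'contact_force': array([-0.172,  0.229,  0.368]), 'wrist_torque': array([ 0.074, -0.011, -0.023]), 'grip_force': np.float64(0.0), 'width': np.float64(85.354)} -18.700000000000003
```

View pics/scene0.png

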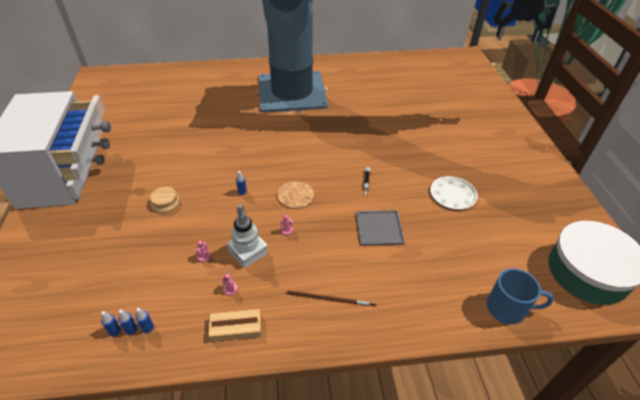

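View pics/top0.png

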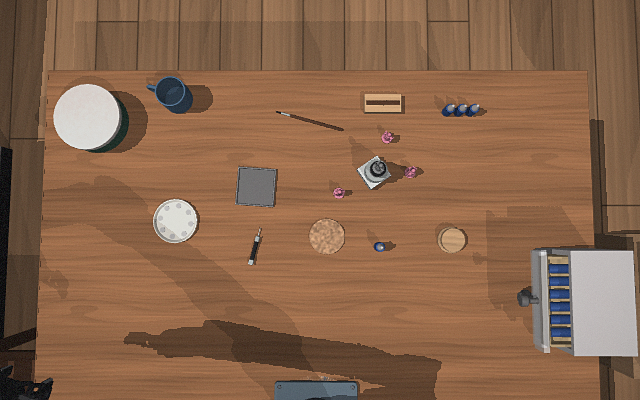

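The scene view shows the tower at about (245,235), with pink knights at (287,224), (203,250) and (230,284). The plinth is at (164,199), the coaster at (296,194), the tray at (380,227), the saucer at (453,193), the dropper at (241,183) and the pin vice at (367,180). In the top view these are the tower (375,171), plinth (452,239), coaster (327,236), tray (257,187), saucer (176,221), vice (255,246) and dropper (379,246).

Could be taken for the knight: the pink figures at top (388,137), (411,172) and (339,193), which are not meant. The grey one on the tower at top (377,168) is the right one. For the plinth, the box at (383,103) is not round. For the dropper, there are three other bottles at (461,110). I'll check the choice in a close crop.

Run:
```python
from h import *
a=cv2.imread('pics/top0.png')[140:205,325:435]; b=cv2.imread('pics/scene0.png')[195:270,190:300]
a=cv2.resize(a,None,fx=5,fy=5,interpolation=cv2.INTER_CUBIC);b=cv2.resize(b,None,fx=5,fy=5,interpolation=cv2.INTER_CUBIC)
a=a[:225+100];b=b[:275+100]
w=550
im=np.vstack([a[:, :w],b[:, :w]])
im=im[:700]; im=cv2.resize(im,None,fx=.85,fy=.85); print(im.shape)
cv2.imwrite('pics/c0.png',im)
d=grab('top');f=d['frame'];hsv=cv2.cvtColor(f,cv2.COLOR_RGB2HSV)
for n,u,v in [('plinth',452,239),('coaster',327,236),('tray',257,187),('saucer',176,221),('tin corner',388,165),('vice',255,250),('dropper',379,246),('wood',300,160),('knight',377,168)]:
    print(n,f[v,u],hsv[v,u],ray(d,u,v,0).round(0))
```

```text
(595, 468, 3)
plinth [191 153 113] [ 15 104 191] [ 482. -365.    0.]
coaster [177 136 105] [ 13 104 177] [489. -29.   0.]
tray [117 115 116] [165   4 117] [622. 162.   0.]
saucer [222 222 215] [ 30   8 222] [529. 381.   0.]
tin corner [101  69  50] [ 11 129 101] [ 682. -195.    0.]
vice [25 31 36] [104  78  36] [451. 166.   0.]
dropper [142 141 136] [ 25  11 142] [ 462. -169.    0.]
wood [163 115  77] [ 13 135 163] [696.  45.   0.]
knight [105 103 106] [140   7 106] [ 674. -165.    0.]
```

View pics/c0.png

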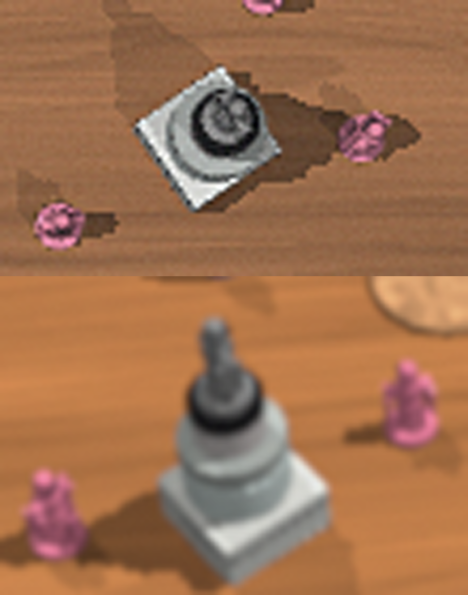

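The crop shows the grey knight on a black-lidded pot, the jar and the square tin, rotated by about 35°. The pink knights stand clear to the sides. The choice is confirmed.

```bash
cat > m.py <<'E'
from h import *
def blob(mask,u,v):
    m=cv2.morphologyEx(mask.astype(np.uint8),cv2.MORPH_CLOSE,np.ones((3,3)))
    cs=cv2.findContours(m,cv2.RETR_EXTERNAL,cv2.CHAIN_APPROX_NONE)[0]
    cs=[c for c in cs if cv2.contourArea(c)>15]
    return min(cs,key=lambda c:abs(cv2.pointPolygonTest(c,(u,v),True)) if cv2.pointPolygonTest(c,(u,v),False)<0 else -1)
E
python3 - <<'E'
from m import *
D={n:grab(n) for n in('top','scene')}
seeds={'plinth':[(452,239),(164,196),28],'coaster':[(327,236),(296,194),6],'saucer':[(176,221),(453,193),9],'tray':[(257,187),(380,227),8]}
for n,(a,b,z) in seeds.items():
  for cam,(u,v) in(('top',a),('scene',b)):
    d=D[cam];f=d['frame'].astype(int);h=cv2.cvtColor(d['frame'],cv2.COLOR_RGB2HSV).astype(int)
    if n in('plinth','coaster'):
        lab=cv2.cvtColor(d['frame'],cv2.COLOR_RGB2LAB).astype(int); ref=lab[v-3:v+4,u-3:u+4].reshape(-1,3).mean(0)
        mask=(h[...,1]<(122 if cam=='top' else 150))&(h[...,2]>140); mask[:]&=(np.hypot(*(np.mgrid[0:400,0:640]-np.array([v,u])[:,None,None]))<32)
    else: mask=(h[...,1]<50)&(h[...,2]>(150 if n=='saucer' else 60))&(np.abs(np.mgrid[0:400,0:640]-np.array([v,u])[:,None,None]).max(0)<34)
    try:
      c=blob(mask,u,v)
      if n=='tray':
        q=cv2.approxPolyDP(cv2.convexHull(c),4,True).reshape(-1,2); P=np.array([ray(d,*p,z)[:2] for p in q]); print(n,cam,q.tolist(),P.round(0).tolist(),P.mean(0).round(1), [np.round(np.degrees(np.arctan2(*(P[i]-P[i-1])[::-1])),1) for i in range(len(P))])
      else:
        P=np.array([ray(d,*p[0],z)[:2] for p in cv2.convexHull(c)],np.float32); e=cv2.minEnclosingCircle(P); print(n,cam,np.round(cv2.fitEllipse(P)[0],1),np.round(cv2.fitEllipse(P)[1],1),np.round(e[0],1),round(2*e[1],1))
    except Exception as ex: print(n,cam,'fail',ex)
a=D['top']['frame'][150:190,352:402];b=D['scene']['frame'][198:270,220:275]
a=cv2.resize(a,None,fx=11,fy=11,interpolation=cv2.INTER_NEAREST)[:,:,::-1]; b=cv2.resize(b,None,fx=8,fy=8,interpolation=cv2.INTER_NEAREST)[:,:,::-1]
cv2.imwrite('pics/k_top.png',a);cv2.imwrite('pics/k_scene.png',b)
E
```

```text
plinth top [ 479.7 -354.2] [67.8 71.4] [ 479.5 -354.9] 72.0
plinth scene [ 494.3 -358.2] [ 69.2 101.2] [ 495.9 -360.1] 100.2
coaster top [488.7 -26.8] [94.2 94.7] [488.8 -26.8] 95.4
coaster scene [491.3 -31.7] [ 98.4 103.3] [491.3 -31.3] 103.7
saucer top [529.6 382.3] [117.7 118.1] [529.4 382.4] 119.1
saucer scene [532.5 375.8] [117.5 118.5] [532.6 376.4] 119.5
tray top [[238, 167], [275, 169], [272, 206], [235, 204]] [[675.0, 213.0], [670.0, 113.0], [569.0, 120.0], [575.0, 220.0]] [622.4 166.4] [np.float64(-3.9), np.float64(-93.1), np.float64(175.8), np.float64(87.0)]
tray scene [[396, 212], [403, 243], [361, 243], [357, 212]] [[584.0, 212.0], [682.0, 204.0], [671.0, 107.0], [573.0, 115.0]] [627.5 159.5] [np.float64(83.7), np.float64(-4.3), np.float64(-96.3), np.float64(175.1)]
```

View pics/k_top.png

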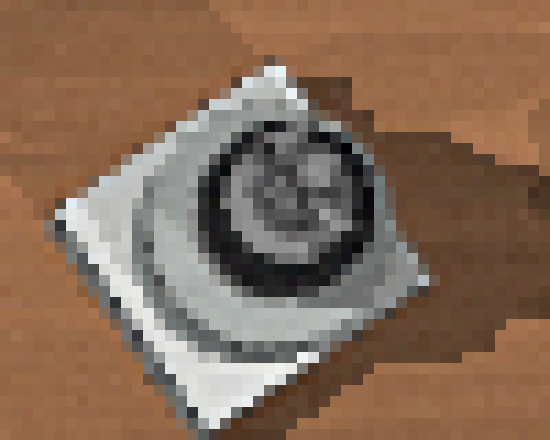

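View pics/k_scene.png

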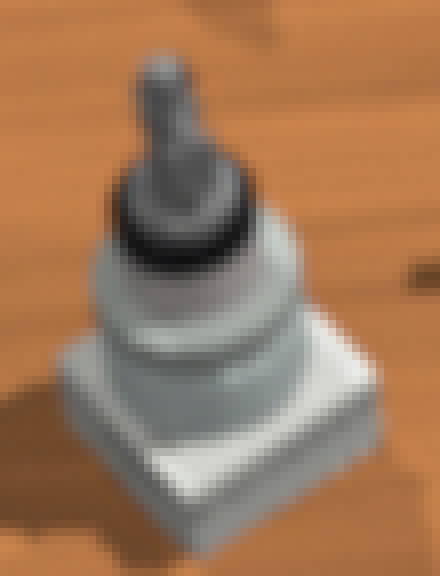

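The bases measure consistently within each view, but the two views disagree by about (4,-6) mm. I'll settle that later against the tool. The knight's yaw needs a contrast-stretched look.

Run:
```python
from h import *
a=cv2.imread('pics/top0.png')[158:180,366:390];b=cv2.imread('pics/scene0.png')[202:234,228:256]
f=lambda x:np.clip((cv2.resize(x,(390,int(390*x.shape[0]/x.shape[1])),interpolation=cv2.INTER_CUBIC).astype(float)-30)*1.6,0,255).astype(np.uint8)
a,b=f(a),f(b);H=max(len(a),len(b));p=lambda x:np.pad(x,((0,H-len(x)),(0,0),(0,0)))
cv2.imwrite('pics/k2.png',np.hstack([p(a),p(b)]))
D={n:grab(n) for n in('top','scene')}
# tin: corners read from the crops at z=32
T=[(352+u/11-.5,150+v/11-.5) for u,v in[(275,70),(65,210),(208,425),(428,283)]]
P=np.array([ray(D['top'],*p,32)[:2] for p in T]);print(P.round(1),P.mean(0))
S=[(220+u/8-.5,198+v/8-.5) for u,v in[(62,365),(190,500),(378,378)]]
Q=np.array([ray(D['scene'],*p,32)[:2] for p in S]);print(Q.round(1),(Q[0]+Q[2])/2)
for X in(P,Q): print([ (np.linalg.norm(e).round(1),np.degrees(np.arctan2(e[1],e[0])).round(1)) for e in np.diff(X,axis=0)])
# lid ring in top (z104): extents
u=352+288/11-.5;v=150+209/11-.5;print('lid top',ray(D['top'],u,v,104))
u=220+184/8-.5;v=198+190/8-.5;print('lid scene (front-edge guess)',ray(D['scene'],220+180/8-.5,198+250/8-.5,104),'left',ray(D['scene'],220+112/8-.5,198+205/8-.5,104),'right',ray(D['scene'],220+256/8-.5,198+195/8-.5,104))
```

```text
[[ 702.6 -159.9]
 [ 668.4 -108.9]
 [ 616.2 -143.1]
 [ 650.7 -196.4]] [ 659.45141984 -152.04991861]
[[ 656.6 -199.8]
 [ 707.6 -164. ]
 [ 671.  -111.2]] [ 663.78116542 -155.4712699 ]
[(np.float64(61.4), np.float64(123.8)), (np.float64(62.4), np.float64(-146.8)), (np.float64(63.5), np.float64(-57.1))]
[(np.float64(62.4), np.float64(35.1)), (np.float64(64.2), np.float64(124.7))]
lid top [ 659.54420401 -153.29139572  104.        ]
lid scene (front-edge guess) [ 679.467072   -158.68606974  104.        ] left [ 661.65021113 -176.7680942   104.        ] right [ 662.30481745 -138.38782086  104.        ]
```

View pics/k2.png

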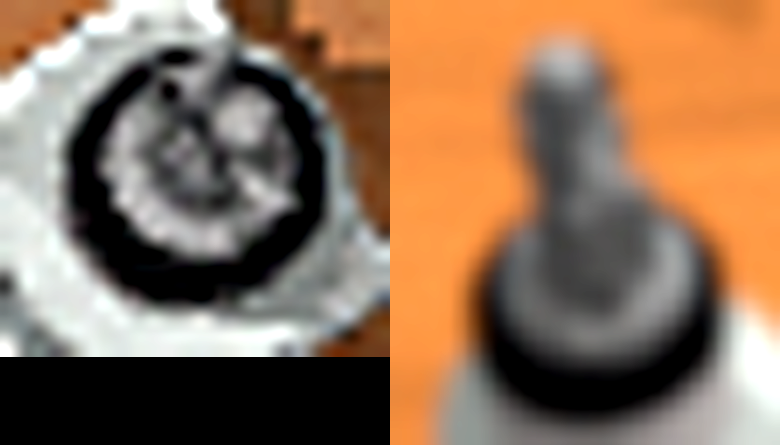

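The left half (top view) shows the helmet at (245,110), a shield edge at about (200,75) and the sword at about (270,190). That puts the shield–sword axis at about 30–38° from +x. The right half (scene) agrees, with the shield bulging down and to the right. So the fingers should close along about 124°, the same as the tin side. Next I'll move above the tower with the fingers shut and check the cameras against the TCP.

Request:
move_arm(
  delta_pos=[
    [0.474,-0.775,0.019],
    [0.474,-0.775,0.019],
    [0.474,-0.775,0.019],
    [0.474,-0.775,0.019],
    [0.474,-0.775,0.019],
    [0.474,-0.775,0.019],
    [0.474,-0.775,0.019],
    [0.474,-0.775,0.019],
    [0.474,-0.775,0.019],
    [0.474,-0.775,0.019],
    [0.474,-0.775,0.019],
    [0.474,-0.775,0.019],
    [0.474,-0.775,0.019],
    [0.474,-0.775,0.019],
    [0.474,-0.775,0.019],
    [0.474,-0.775,0.019],
    [0.474,-0.775,0.019],
    [0.474,-0.775,0.019],
    [0.474,-0.775,0.019],
    [0.474,-0.775,0.019],
  ],
  turn=[
    [0,0,-2.25],
    [0,0,-2.25],
    [0,0,-2.25],
    [0,0,-2.25],
    [0,0,-2.25],
    [0,0,-2.25],
    [0,0,-2.25],
    [0,0,-2.25],
    [0,0,-2.25],
    [0,0,-2.25],
    [0,0,-2.25],
    [0,0,-2.25],
    [0,0,-2.25],
    [0,0,-2.25],
    [0,0,-2.25],
    [0,0,-2.25],
    [0,0,-2.25],
    [0,0,-2.25],
    [0,0,-2.25],
    [0,0,-2.25],
  ],
  grip=[-1,-1,-1,-1,-1,-1,-1,-1,-1,-1,-1,-1,-1,-1,-1,-1,-1,-1,-1,-1],
  newtons=30,
)

```text
t: 2.85
tool_pos: [661.6, -152.0, 250.5]
tool_rot: [-3.001, -0.928, -0.0]
contact_force: [-0.5, -0.2, -0.2]
width: -0.1
grip_force: 0.0
```

Run:
```python
from h import *
from scipy.spatial.transform import Rotation as Ro
s=status.read_state();R=Ro.from_rotvec(s['tool_rot']).as_matrix()
print(s['tool_pos'].round(1),R.round(3),s['q'].round(2),s['width'])
d=grab('scene');p=proj(d,s['tool_pos'])[0];print('tcp pix',p)
c=d['frame'][150:240,195:285,::-1];cv2.imwrite('pics/s1.png',cv2.resize(c,None,fx=6.5,fy=6.5,interpolation=cv2.INTER_NEAREST))
print('in crop',(p-[195,150]+.5)*6.5)
```

```text
[ 661.6 -152.   250.5] [[ 0.826  0.564  0.   ]
 [ 0.564 -0.826  0.   ]
 [ 0.    -0.    -1.   ]] [-0.25  0.65  0.66  1.46 -0.41  1.17 -0.5 ] -0.14649715442270467
tcp pix [236.98439046 171.82945266]
in crop [276.14853801 145.14144231]
```

View pics/s1.png

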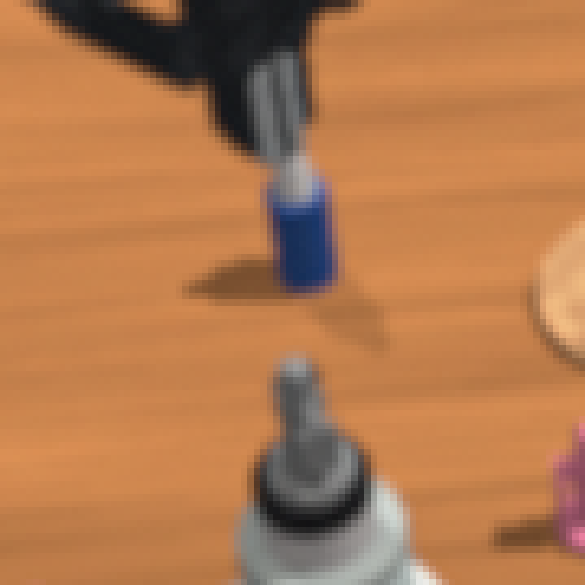

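The TCP projects to crop (276,145). The pads end at about (275,163) with the dropper's nozzle behind them, so the scene camera looks right to about a pixel in y. I'll repeat on plain wood.

Request:
move_arm(
  delta_pos=[
    [0,-0.06,-0.03],
    [0,-0.06,-0.03],
    [0,-0.06,-0.03],
    [0,-0.06,-0.03],
  ],
  turn=[
    [0,0,0.036],
    [0,0,0.036],
    [0,0,0.036],
    [0,0,0.036],
  ],
  grip=[-1,-1,-1,-1],
)

```text
t: 3.4
tool_pos: [662.4, -211.2, 220.7]
tool_rot: [-2.983, -0.983, -0.002]
contact_force: [0.0, 0.5, 0.3]
width: 0.1
grip_force: 0.0
```

Run:
```python
from h import *
from scipy.spatial.transform import Rotation as Ro
s=status.read_state();R=Ro.from_rotvec(s['tool_rot']).as_matrix();t=s['tool_pos']
d=grab('scene')
P=[t,t+11*R[:,0],t-11*R[:,0]];p=proj(d,P);print(t.round(1),p.round(1))
o=p[0].round().astype(int)-[15,22]
c=d['frame'][o[1]:o[1]+30,o[0]:o[0]+30,::-1];c=cv2.resize(c,None,fx=20,fy=20,interpolation=cv2.INTER_NEAREST)
for q in (p-o+.5)*20: cv2.circle(c,tuple(int(x) for x in q),3,(0,0,255),-1)
cv2.imwrite('pics/s2.png',c); print((p-o+.5)*20)
```

```text
[ 662.4 -211.2  220.7] [[208.2 185.6]
 [211.4 188.5]
 [205.1 182.7]]
[[314.11312558 441.96561438]
 [377.79641443 500.20419066]
 [251.25016172 384.477228  ]]
```

View pics/s2.png

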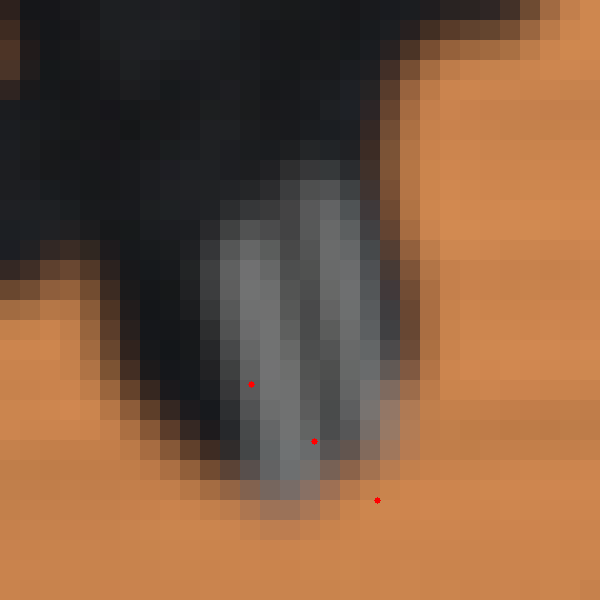

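The finger strips end at about (290,505) and (370,445), against a predicted near corner of (378,500). The tips are probably tapered, with a residual of about 1 px. The mean of the two views is therefore the best estimate: tower at about (661.6,-154). Now I'll grip the knight.

Request:
move_arm(
  delta_pos=[
    [0,0.0587,0],
    [0,0.0587,0],
    [0,0.0587,0],
    [0,0.0587,-0.03],
    [0,0.0587,-0.06],
    [0,0.0587,-0.085],
    [0,0.0587,-0.103],
    [0,0.0587,-0.103],
    [0,0.0587,-0.103],
  ],
  turn=[
    [0,0,-0.036],
    [0,0,-0.036],
    [0,0,-0.036],
    [0,0,-0.036],
    [0,0,-0.036],
    [0,0,-0.036],
    [0,0,-0.036],
    [0,0,-0.036],
    [0,0,-0.036],
  ],
  grip=[0.2,0.2,0.2,0.2,0.2,0.2,0.2,0.2,0.2],
)

```text
t: 4.58
tool_pos: [662.3, -154.6, 118.4]
tool_rot: [3.001, 0.926, 0.002]
contact_force: [-0.6, -0.3, 0.9]
width: 51.7
grip_force: 0.0
```

Run:
```python
from h import *
s=status.read_state();print(s['tool_pos'].round(1),s['contact_force'].round(1),s['width'])
d=grab('scene');c=d['frame'][180:260,205:285,::-1];c=cv2.resize(c,None,fx=7.5,fy=7.5,interpolation=cv2.INTER_CUBIC)
cv2.imwrite('pics/s3.png',c)
```

```text
[ 662.3 -154.6  118.4] [-0.6 -0.3  0.9] 51.70951481301989
```

View pics/s3.png

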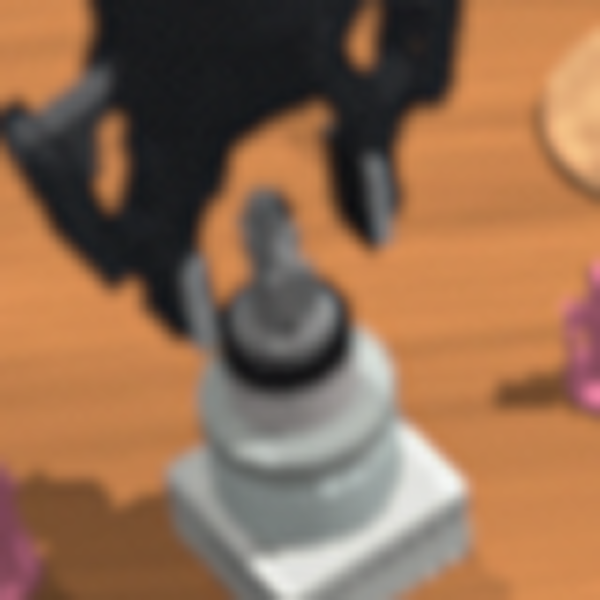

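The pads straddle the knight: left pad at (200,300), right pad at (378,200), with the knight's column at about (275,270) between them. Now I'll close and lift slightly.

Request:
move_arm(
  delta_pos=[
    [0,0,0],
    [0,0,0],
    [0,0,0],
    [0,0,0],
    [0,0,0],
    [0,0,0],
    [0,0,0.01],
    [0,0,0.04],
    [0,0,0.08],
    [0,0,0.08],
  ],
  turn=[
    [0,0,0],
    [0,0,0],
    [0,0,0],
    [0,0,0],
    [0,0,0],
    [0,0,0],
    [0,0,0],
    [0,0,0],
    [0,0,0],
    [0,0,0],
  ],
  grip=[-1,-1,-1,-1,-1,-1,-1,-1,-1,-1],
  newtons=25,
)

```text
t: 5.88
tool_pos: [663.4, -155.0, 201.0]
tool_rot: [2.999, 0.925, 0.008]
contact_force: [0.9, -0.4, -1.2]
width: 17.0
grip_force: 25.8
```

Run:
```python
from h import *
s=status.read_state();print(s['tool_pos'].round(1),s['contact_force'].round(1),s['width'],s['grip_force'])
D={n:grab(n) for n in('top','scene')}
c=D['scene']['frame'][140:260,205:285,::-1];c=cv2.resize(c,None,fx=4.8,fy=4.8,interpolation=cv2.INTER_CUBIC)
e=np.vstack([D['scene']['frame'][180:216,145:185,::-1],D['top']['frame'][220:256,432:472,::-1]]);e=cv2.resize(e,None,fx=8,fy=8,interpolation=cv2.INTER_CUBIC)
cv2.imwrite('pics/s4.png',np.hstack([c[:576],e[:576]]))
```

```text
[ 663.4 -155.   201. ] [ 0.9 -0.4 -1.2] 17.03461263827984 25.826287796226097
```

View pics/s4.png

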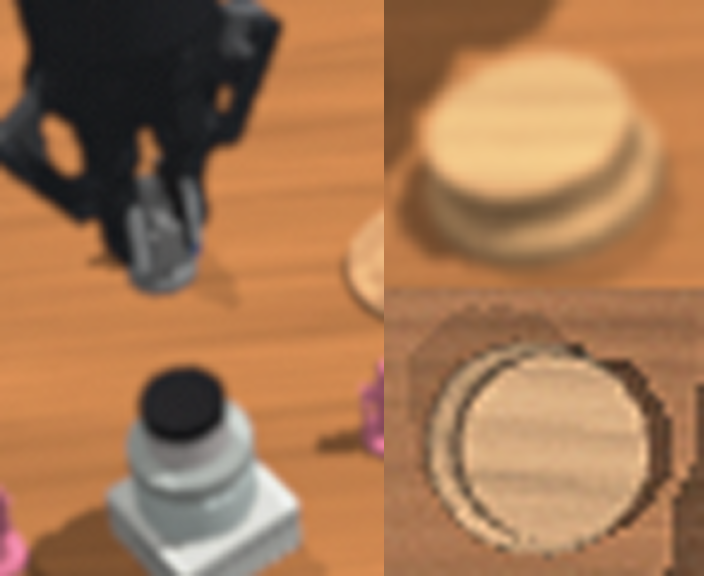

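The knight is held with 17 mm between the pads, upright at crop (165,240). The lid top is now clear at (183,406). The plinth's top face is at scene crop (531,124) and top crop (555,451).

Run:
```python
from m import *
D={n:grab(n) for n in('top','scene')}
print('plinth',ray(D['scene'],162.6,195,28).round(1),ray(D['top'],452.9,239.9,28).round(1))
print('lid',ray(D['scene'],242.6,224.1,104).round(1))
print('base top',ray(D['scene'],238.9,195.0,192).round(1), proj(D['scene'],[663.4,-155,186]))
f=D['scene']['frame'];g=f.max(2)<60;sub=g[218:236,225:260];ys,xs=np.nonzero(sub)
P=np.array([ray(D['scene'],x+225,y+218,104)[:2] for x,y in zip(xs,ys)]);print('dark',len(P),P.min(0),P.max(0),P.mean(0))
```

```text
plinth [ 480.9 -365.1   28. ] [ 479.8 -359.9   28. ]
lid [ 666.6 -157.4  104. ]
base top [ 666.  -155.1  192. ] [[239.30182262 196.18200977]]
dark 191 [ 648.18726939 -173.60709096] [ 686.38803489 -141.55720143] [ 667.36535403 -157.490564  ]
```

Request:
move_arm(
  delta_pos=[
    [-0.05,-0.055,0],
    [-0.09,-0.1,0],
    [-0.13,-0.15,0],
    [-0.17,-0.19,0],
    [-0.184,-0.2085,0],
    [-0.184,-0.2085,-0.03],
    [-0.184,-0.2085,-0.07],
    [-0.184,-0.2085,-0.11],
    [-0.184,-0.2085,-0.14],
    [-0.184,-0.2085,-0.148],
    [-0.184,-0.2085,-0.148],
    [-0.184,-0.2085,-0.148],
  ],
  turn=[
    [0,0,0],
    [0,0,0],
    [0,0,0],
    [0,0,0],
    [0,0,0],
    [0,0,0],
    [0,0,0],
    [0,0,0],
    [0,0,0],
    [0,0,0],
    [0,0,0],
    [0,0,0],
  ],
  grip=[-1,-1,-1,-1,-1,-1,-1,-1,-1,-1,-1,-1],
)

```text
t: 7.58
tool_pos: [478.3, -363.1, 50.5]
tool_rot: [3.0, 0.926, 0.002]
contact_force: [-0.2, -0.5, 0.0]
width: 17.0
grip_force: 25.8
```

Run:
```python
from h import *
s=status.read_state();print(s['tool_pos'].round(1),s['contact_force'].round(1),s['width'],s['grip_force'])
d=grab('scene');c=d['frame'][160:220,130:200,::-1];cv2.imwrite('pics/s5.png',cv2.resize(c,None,fx=8,fy=8,interpolation=cv2.INTER_CUBIC))
```

```text
[ 478.3 -363.1   50.5] [-0.2 -0.5  0. ] 16.95809812909115 25.792219470458804
```

View pics/s5.png

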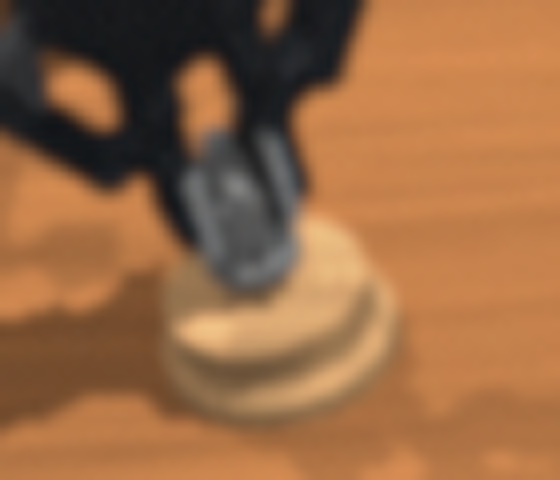

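The knight's base is centred at about (252,257), 8 mm above the top. Lowered it will land at about (253,281), against the plinth-top centre at (265,284). I'll shift +3 mm in y and +1 in x, then lower.

Request:
move_arm(
  delta_pos=[
    [0.001,0.003,0],
    [0.001,0.003,-0.003],
    [0.001,0.003,-0.005],
    [0.001,0.003,-0.006],
    [0.001,0.003,-0.007],
    [0.001,0.003,-0.007],
  ],
  turn=[
    [0,0,0],
    [0,0,0],
    [0,0,0],
    [0,0,0],
    [0,0,0],
    [0,0,0],
  ],
  grip=[-1,-1,-1,-1,-1,-1],
)

```text
t: 8.38
tool_pos: [478.5, -359.5, 42.2]
tool_rot: [-3.002, -0.927, 0.0]
contact_force: [0.3, 0.2, -0.3]
width: 17.4
grip_force: 25.8
```

Request:
move_arm(
  delta_pos=[
    [0,0,-0.001],
    [0,0,-0.001],
    [0,0,-0.001],
  ],
  turn=[
    [0,0,0],
    [0,0,0],
    [0,0,0],
  ],
  grip=[-1,-1,-1],
)

```text
t: 8.75
tool_pos: [478.7, -359.6, 41.8]
tool_rot: [3.002, 0.926, 0.001]
contact_force: [-1.0, 0.7, 5.9]
width: 17.1
grip_force: 26.4
```

Request:
move_arm(
  delta_pos=[
    [0,0,-0.001],
    [0,0,-0.001],
    [0,0,-0.001],
  ],
  turn=[
    [0,0,0],
    [0,0,0],
    [0,0,0],
  ],
  grip=[-1,-1,-1],
)

```text
t: 9.12
tool_pos: [478.7, -359.7, 41.7]
tool_rot: [-3.002, -0.926, -0.001]
contact_force: [-3.1, 3.7, 14.5]
width: 16.9
grip_force: 27.4
```

Contact is made. I'll ease off, open and rise.

Request:
move_arm(
  delta_pos=[
    [0,0,0.0015],
    [0,0,0.0015],
    [0,0,0.0015],
    [0,0,0.0015],
    [0,0,0.0015],
    [0,0,0.0015],
    [0,0,0.02],
    [0,0,0.06],
    [0,0,0.11],
    [0,0,0.16],
    [0,0,0.16],
  ],
  turn=[
    [0,0,0],
    [0,0,0],
    [0,0,0],
    [0,0,0],
    [0,0,0],
    [0,0,0],
    [0,0,0],
    [0,0,0],
    [0,0,0],
    [0,0,0],
    [0,0,0],
  ],
  grip=[-0.5,-0.3,-0.1,0.1,0.2,0.2,0.2,0.2,0.2,0.6,0.6],
)

```text
t: 10.5
tool_pos: [480.6, -361.7, 205.6]
tool_rot: [2.996, 0.924, 0.009]
contact_force: [0.1, 0.2, 0.3]
width: 68.3
grip_force: 0.0
```

Run:
```python
from m import *
s=status.read_state();print(s['tool_pos'].round(1),s['contact_force'].round(1),s['width'])
D={n:grab(n) for n in('top','scene')}
c=D['scene']['frame'][160:225,130:280,::-1];cv2.imwrite('pics/s6.png',cv2.resize(c,None,fx=5.3,fy=5.3,interpolation=cv2.INTER_CUBIC))
# pot lid in both views
for n,(y0,y1,x0,x1) in {'top':(150,190,355,400),'scene':(212,240,225,262)}.items():
    g=D[n]['frame'].max(2)<70;ys,xs=np.nonzero(g[y0:y1,x0:x1])
    P=np.array([ray(D[n],x+x0,y+y0,104)[:2] for x,y in zip(xs,ys)]);print(n,len(P),P.min(0).round(1),P.max(0).round(1),np.median(P,0).round(1))
```

```text
[ 480.6 -361.7  205.6] [0.1 0.2 0.3] 68.33776106648611
top 223 [ 607.8 -206.9] [ 688.7 -101.3] [ 658.3 -154.1]
scene 201 [ 646.  -173.6] [ 688.4 -141.5] [ 667.3 -158.7]
```

View pics/s6.png

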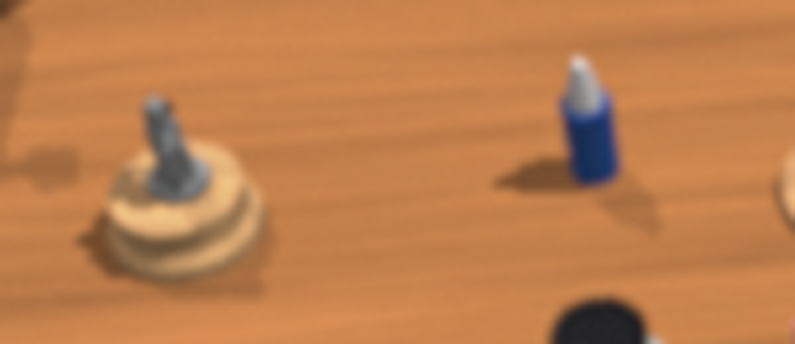

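The knight stands upright and centred: base at (178,182) on a top face at about (175,188). Next is the pot, with the lid centre taken as about (663,-155.5).

Request:
move_arm(
  delta_pos=[
    [0.05,0.05,0],
    [0.09,0.1,0],
    [0.13,0.15,0],
    [0.17,0.19,0],
    [0.1844,0.204,0],
    [0.1844,0.204,0],
    [0.1844,0.204,-0.03],
    [0.1844,0.204,-0.06],
    [0.1844,0.204,-0.09],
    [0.1844,0.204,-0.11],
    [0.1844,0.204,-0.123],
    [0.1844,0.204,-0.123],
    [0.1844,0.204,-0.123],
  ],
  turn=[
    [0,0,0],
    [0,0,0],
    [0,0,0],
    [0,0,0],
    [0,0,0],
    [0,0,0],
    [0,0,0],
    [0,0,0],
    [0,0,0],
    [0,0,0],
    [0,0,0],
    [0,0,0],
    [0,0,0],
  ],
  grip=[0.6,0.6,0.6,0.6,0.6,0.6,0.6,0.6,0.6,0.6,0.6,0.6,0.6],
)

```text
t: 12.22
tool_pos: [663.6, -155.9, 78.3]
tool_rot: [3.001, 0.926, 0.002]
contact_force: [-0.2, -0.6, -0.7]
width: 68.5
grip_force: 0.0
```

Request:
move_arm(
  delta_pos=[
    [0,0,0],
    [0,0,0],
    [0,0,0],
    [0,0,0],
    [0,0,0],
    [0,0,0],
  ],
  turn=[
    [0,0,0],
    [0,0,0],
    [0,0,0],
    [0,0,0],
    [0,0,0],
    [0,0,0],
  ],
  grip=[0.3,0.1,-0.1,-0.3,-0.5,-0.5],
  newtons=25,
)

```text
t: 12.98
tool_pos: [663.4, -155.5, 77.9]
tool_rot: [3.002, 0.927, 0.001]
contact_force: [-1.0, 0.6, 6.3]
width: 39.4
grip_force: 25.5
```

Request:
move_arm(
  delta_pos=[
    [0,0,0.01],
    [0,0,0.04],
    [0,0,0.08],
    [-0.013,0.053,0.08],
    [-0.026,0.106,0.08],
    [-0.039,0.16,0.08],
    [-0.052,0.213,0.08],
    [-0.066,0.267,0.08],
    [-0.079,0.32,0.08],
    [-0.092,0.374,0.08],
    [-0.105,0.427,0.08],
    [-0.119,0.48,0.08],
    [-0.128,0.52,0.08],
    [-0.132,0.5345,0.08],
    [-0.132,0.5345,0.05],
    [-0.132,0.5345,0.01],
    [-0.132,0.5345,-0.03],
    [-0.132,0.5345,-0.05],
    [-0.132,0.5345,-0.05],
    [-0.132,0.5345,-0.05],
  ],
  turn=[
    [0,0,0],
    [0,0,0],
    [0,0,0],
    [0,0,0],
    [0,0,0],
    [0,0,0],
    [0,0,0],
    [0,0,0],
    [0,0,0],
    [0,0,0],
    [0,0,0],
    [0,0,0],
    [0,0,0],
    [0,0,0],
    [0,0,0],
    [0,0,0],
    [0,0,0],
    [0,0,0],
    [0,0,0],
    [0,0,0],
  ],
  grip=[-0.5,-0.5,-0.5,-0.5,-0.5,-0.5,-0.5,-0.5,-0.5,-0.5,-0.5,-0.5,-0.5,-0.5,-0.5,-0.5,-0.5,-0.5,-0.5,-0.5],
)

```text
t: 15.48
tool_pos: [532.4, 379.2, 28.9]
tool_rot: [-3.002, -0.926, -0.004]
contact_force: [0.7, -0.0, -0.4]
width: 39.2
grip_force: 25.4
```

Run:
```python
from h import *
s=status.read_state();print(s['tool_pos'].round(1),s['contact_force'].round(1),s['width'])
D={n:grab(n) for n in('top','scene')}
a=D['scene']['frame'][165:225,420:485,::-1];c=D['scene']['frame'][200:270,205:275,::-1]
f=lambda x:cv2.resize(x,(400,int(400*x.shape[0]/x.shape[1])),interpolation=cv2.INTER_CUBIC)
a,c=f(a),f(c);print(a.shape,c.shape)
cv2.imwrite('pics/s7.png',np.hstack([a[:360],c[:369][:len(a)]]))
```

```text
[532.4 379.2  28.9] [ 0.7 -0.  -0.4] 39.22861128529456
(369, 400, 3) (400, 400, 3)Traceback (most recent call last):
  File "<stdin>", line 7, in <module>
    return _nx.concatenate(arrs, 1, dtype=dtype, casting=casting)
           ~~~~~~~~~~~~~~~^^^^^^^^^^^^^^^^^^^^^^^^^^^^^^^^^^^^^^^
ValueError: all the input array dimensions except for the concatenation axis must match exactly, but along dimension 0, the array at index 0 has size 360 and the array at index 1 has size 369
```

Run:
```python
from h import *
D={n:grab(n) for n in('top','scene')}
f=lambda x:cv2.resize(x[:,:,::-1],(399,399),interpolation=cv2.INTER_CUBIC)
F=D['scene']['frame']
cv2.imwrite('pics/s7.png',np.hstack([f(F[170:227,425:482]),f(F[203:260,220:277])]))
```

```text
(no output)
```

View pics/s7.png

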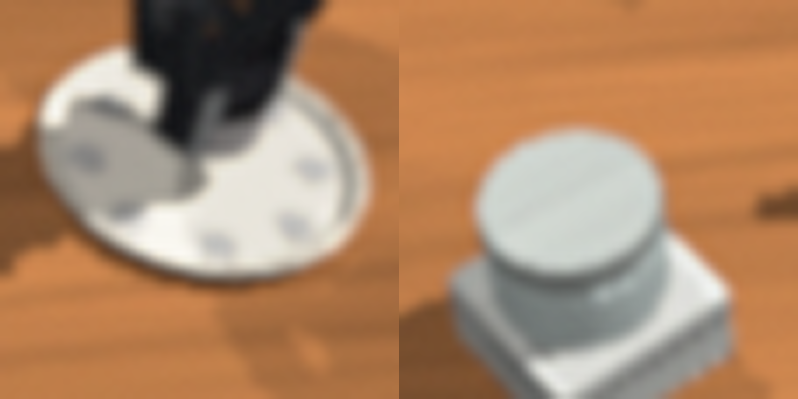

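The left half shows the pot held over the saucer, its lower edge at about (225,152), with the rim ellipse centred at about (205,162). The right half shows the bare jar lid centred at about (570,203), standing on the tin. I'll check the pot edge numerically.

Run:
```python
from m import *
D={n:grab(n) for n in('top','scene')};d=D['scene'];F=d['frame']
for v in range(184,204): print(v,F[v,448:470].min(1).tolist())
th=np.linspace(0,2*np.pi,24)
for z in(25,): 
  c=np.c_[532+20*np.cos(th),379+20*np.sin(th),0*th+z];p=proj(d,c);print('pred bottom u',p[:,0].min(),p[:,0].max(),'v',p[:,1].min(),p[:,1].max())
print('saucer centre floor scene-frame',proj(d,[532.5,376.2,4]),'top-frame',proj(d,[529.5,382.3,4]))
# jar lid by crop ellipse
print('jar',ray(d,220+(570-399)/7-.5,203+203/7-.5,74).round(1))
f=D['top']['frame'];h=cv2.cvtColor(f,cv2.COLOR_RGB2HSV);m=((h[...,1]<45)&(h[...,2]>90));m[:150]=0;m[195:]=0;m[:,:350]=0;m[:,403:]=0
c=cv2.minAreaRect(blob(m,374,171)).__repr__();print(c)
cv2.imwrite('/tmp/x.png',f)
e=cv2.HoughCircles(cv2.resize(cv2.cvtColor(f,cv2.COLOR_RGB2GRAY)[150:195,350:403],None,fx=8,fy=8,interpolation=cv2.INTER_CUBIC),cv2.HOUGH_GRADIENT,1,500,param1=60,param2=15,minRadius=80,maxRadius=115)
if e is not None:
  u,v,r=e[0,0]/8;print('hough',u+350-.5,v+150-.5,r,ray(D['top'],u+350-.44,v+150-.44,74).round(1))
```

```text
184 [75, 30, 20, 26, 29, 47, 72, 88, 79, 54, 33, 28, 25, 30, 54, 99, 142, 168, 173, 168, 164, 166]
185 [59, 24, 21, 22, 34, 59, 84, 93, 75, 46, 26, 23, 27, 47, 87, 136, 172, 192, 193, 181, 167, 164]
186 [41, 21, 21, 24, 42, 69, 90, 93, 72, 45, 34, 41, 53, 80, 123, 165, 189, 203, 207, 201, 183, 168]
187 [27, 19, 20, 27, 47, 77, 93, 92, 78, 68, 69, 77, 91, 115, 155, 185, 200, 209, 216, 217, 204, 185]
188 [30, 20, 21, 30, 55, 83, 98, 98, 94, 95, 99, 107, 119, 143, 177, 201, 210, 216, 220, 221, 218, 205]
189 [55, 37, 25, 35, 61, 86, 100, 104, 106, 108, 112, 121, 137, 165, 196, 214, 218, 220, 220, 220, 221, 217]
190 [95, 69, 50, 50, 72, 90, 99, 105, 111, 114, 120, 133, 157, 187, 210, 219, 220, 219, 220, 220, 220, 219]
191 [129, 108, 88, 77, 86, 100, 111, 118, 124, 130, 139, 157, 184, 207, 218, 220, 220, 220, 219, 215, 214, 214]
192 [148, 138, 121, 105, 102, 118, 141, 156, 162, 170, 178, 191, 207, 217, 220, 220, 220, 219, 214, 206, 202, 203]
193 [152, 148, 136, 119, 113, 133, 169, 191, 200, 206, 211, 215, 219, 220, 220, 220, 219, 217, 208, 199, 193, 193]
194 [153, 148, 135, 123, 117, 133, 
[... 792 characters left out ...]
2, 224, 220, 219, 219, 219, 219, 219, 220, 219, 220, 219, 214, 203, 194, 193, 193, 198, 208]
202 [240, 240, 238, 232, 224, 217, 211, 211, 212, 214, 217, 220, 220, 220, 220, 216, 205, 194, 188, 189, 193, 202]
203 [239, 239, 237, 230, 221, 209, 201, 198, 200, 204, 212, 217, 220, 219, 220, 219, 211, 198, 188, 188, 193, 198]
pred bottom u 447.63473876696713 463.46166949861515 v 182.05807435478158 192.92063644527414
saucer centre floor scene-frame [[452.71711344 193.39448532]] top-frame [[454.59769329 192.40274654]]
jar [ 662.  -157.8   74. ]
((373.8783874511719, 171.72972106933594), (24.52825164794922, 27.550689697265625), 54.46232223510742)
hough 376.1875 169.9375 10.8625 [ 659.5 -153.5   74. ]
```

The held pot appears about (-2,-1) px from its prediction, so I'll nudge it (+3,+1) mm, lower it, and then check lid against saucer from the top camera.

Request:
move_arm(
  delta_pos=[
    [0.003,0.001,-0.006],
    [0.003,0.001,-0.012],
    [0.003,0.001,-0.016],
    [0.003,0.001,-0.018],
    [0.003,0.001,-0.019],
    [0.003,0.001,-0.02],
    [0.003,0.001,-0.02],
  ],
  turn=[
    [0,0,0],
    [0,0,0],
    [0,0,0],
    [0,0,0],
    [0,0,0],
    [0,0,0],
    [0,0,0],
  ],
  grip=[-0.5,-0.5,-0.5,-0.5,-0.5,-0.5,-0.5],
)

```text
t: 16.65
tool_pos: [534.0, 380.0, 7.8]
tool_rot: [-3.002, -0.926, 0.0]
contact_force: [-2.1, -1.2, 4.2]
width: 39.4
grip_force: 25.8
```

Request:
move_arm(
  delta_pos=[
    [0,0,-0.001],
    [0,0,-0.001],
    [0,0,-0.001],
  ],
  turn=[
    [0,0,0],
    [0,0,0],
    [0,0,0],
  ],
  grip=[-0.5,-0.5,-0.5],
)

```text
t: 17.02
tool_pos: [534.1, 380.0, 7.8]
tool_rot: [-3.001, -0.926, 0.0]
contact_force: [-4.5, -2.6, 14.2]
width: 39.2
grip_force: 26.7
```

Request:
move_arm(
  delta_pos=[
    [0,0,0.001],
    [0,0,0.001],
    [0,0,0.001],
    [0,0,0.001],
    [0,0,0.001],
    [0,0,0.001],
    [0,0,0.02],
    [0,0,0.06],
    [0,0,0.11],
    [0,0,0.16],
    [-0.02,-0.2,0.18],
    [-0.02,-0.2,0.18],
    [-0.02,-0.2,0.18],
    [-0.02,-0.2,0.18],
    [-0.02,-0.2,0.18],
  ],
  turn=[
    [0,0,0],
    [0,0,0],
    [0,0,0],
    [0,0,0],
    [0,0,0],
    [0,0,0],
    [0,0,0],
    [0,0,0],
    [0,0,0],
    [0,0,0],
    [0,0,0],
    [0,0,0],
    [0,0,0],
    [0,0,0],
    [0,0,0],
  ],
  grip=[0,0.1,0.2,0.3,0.3,0.3,0.3,0.3,0.3,0.6,0.9,0.9,0.9,0.9,0.9],
)

```text
t: 18.9
tool_pos: [514.4, 179.7, 187.4]
tool_rot: [-3.002, -0.923, -0.002]
contact_force: [0.7, 0.8, -1.2]
width: 81.3
grip_force: 0.0
```

```bash
cat > chk.py <<'E'
from m import *
# pot lid vs saucer, in both views
D={n:grab(n) for n in('top','scene')}
for n,(u,v) in{'top':(176,221),'scene':(453,193)}.items():
    d=D[n];F=d['frame'].max(2);w=30;Y,X=np.mgrid[v-w:v+w,u-w:u+w];g=F[v-w:v+w,u-w:u+w]<75
    c=max(cv2.findContours(g.astype(np.uint8),cv2.RETR_EXTERNAL,cv2.CHAIN_APPROX_NONE)[0],key=cv2.contourArea).reshape(-1,2)+[u-w,v-w]
    P=np.array([ray(d,*p,34)[:2] for p in c],np.float32);e=cv2.minEnclosingCircle(P);print(n,'lid',np.round(e[0],1),2*e[1],P.min(0),P.max(0))
E
python3 chk.py; python3 -c "
from h import *
s=status.read_state();print(s['tool_pos'].round(1))"
```

```text
top lid [529.6 323.9] 126.8484878540039 [472.76465 295.82166] [591.7648  352.63614]
scene lid [539.9 370.1] 43.61774826049805 [519.9857  351.69086] [560.6327  390.70404]
[514.2 182.1 186.6]
```

Request:
move_arm(
  delta_pos=[
    [0.02,-0.05,0],
    [0.04,-0.1,0],
    [0.06,-0.15,0],
    [0.09,-0.2,0],
    [0.11,-0.25,0],
    [0.13,-0.3,0],
    [0.147,-0.3365,0],
    [0.147,-0.3365,0],
    [0.147,-0.3365,0],
  ],
  turn=[
    [0,0,0],
    [0,0,0],
    [0,0,0],
    [0,0,0],
    [0,0,0],
    [0,0,0],
    [0,0,0],
    [0,0,0],
    [0,0,0],
  ],
  grip=[0.95,0.95,0.95,0.95,0.95,0.95,0.95,0.95,0.95],
)

```text
t: 20.12
tool_pos: [661.6, -153.9, 185.5]
tool_rot: [-2.999, -0.93, 0.001]
contact_force: [1.0, 1.1, -0.1]
width: 83.1
grip_force: 0.0
```

```bash
python3 chk.py; python3 -c "
from h import *
s=status.read_state();print(s['tool_pos'].round(1))"
```

```text
top lid [532.7 378.4] 40.615657806396484 [514.8193  358.49106] [549.2297  398.42175]
scene lid [540.3 371.2] 43.26383972167969 [520.2663  351.69086] [560.6327  389.44623]
[ 661.4 -153.6  185.8]
```

From the top view the lid is at (532.5,378.5), against the saucer at (529.6,382.3), so it sits about 5 mm off centre. The top camera agrees with the tool to about 1.5 mm. I'll mend the pot before going on.

Request:
move_arm(
  delta_pos=[
    [-0.012,0.055,0],
    [-0.025,0.11,0],
    [-0.038,0.165,0],
    [-0.051,0.22,0],
    [-0.064,0.275,0],
    [-0.077,0.33,0],
    [-0.09,0.385,0],
    [-0.103,0.44,0],
    [-0.116,0.49,0],
    [-0.127,0.534,0],
    [-0.127,0.534,0],
    [-0.127,0.534,-0.04],
    [-0.127,0.534,-0.08],
    [-0.127,0.534,-0.12],
    [-0.127,0.534,-0.15],
    [-0.127,0.534,-0.17],
    [-0.127,0.534,-0.175],
    [-0.127,0.534,-0.175],
  ],
  turn=[
    [0,0,0],
    [0,0,0],
    [0,0,0],
    [0,0,0],
    [0,0,0],
    [0,0,0],
    [0,0,0],
    [0,0,0],
    [0,0,0],
    [0,0,0],
    [0,0,0],
    [0,0,0],
    [0,0,0],
    [0,0,0],
    [0,0,0],
    [0,0,0],
    [0,0,0],
    [0,0,0],
  ],
  grip=[0.4,0.4,0.4,0.4,0.4,0.4,0.4,0.4,0.4,0.4,0.4,0.4,0.4,0.4,0.4,0.4,0.4,0.4],
)

```text
t: 22.48
tool_pos: [534.5, 377.8, 12.0]
tool_rot: [-3.002, -0.927, -0.002]
contact_force: [-0.6, 0.4, -0.8]
width: 59.8
grip_force: 0.0
```

Request:
move_arm(
  delta_pos=[
    [0,0,0],
    [0,0,0],
    [0,0,0],
    [0,0,0],
    [0,0,0],
    [0,0,0.003],
    [0,0,0.005],
    [0,0,0.005],
  ],
  turn=[
    [0,0,0],
    [0,0,0],
    [0,0,0],
    [0,0,0],
    [0,0,0],
    [0,0,0],
    [0,0,0],
    [0,0,0],
  ],
  grip=[0.2,0,-0.2,-0.5,-0.5,-0.5,-0.5,-0.5],
)

```text
t: 23.48
tool_pos: [534.0, 377.5, 16.4]
tool_rot: [3.002, 0.927, 0.0]
contact_force: [0.0, 0.4, 0.3]
width: 38.8
grip_force: 25.3
```

Request:
move_arm(
  delta_pos=[
    [-0.004,0.0055,0],
    [-0.004,0.0055,0],
    [-0.004,0.0055,-0.003],
    [-0.004,0.0055,-0.004],
    [-0.004,0.0055,-0.005],
    [-0.004,0.0055,-0.006],
    [-0.004,0.0055,-0.006],
  ],
  turn=[
    [0,0,0],
    [0,0,0],
    [0,0,0],
    [0,0,0],
    [0,0,0],
    [0,0,0],
    [0,0,0],
  ],
  grip=[-0.5,-0.5,-0.5,-0.5,-0.5,-0.5,-0.5],
)

```text
t: 24.35
tool_pos: [529.9, 382.9, 12.2]
tool_rot: [-3.001, -0.926, 0.002]
contact_force: [-6.5, -2.0, 18.2]
width: 39.2
grip_force: 26.9
```

Set down. Now I'll ease off, release, rise, and go over the tower.

Request:
move_arm(
  delta_pos=[
    [0,0,0.0015],
    [0,0,0.0015],
    [0,0,0.0015],
    [0,0,0.0015],
    [0,0,0.0015],
    [0,0,0.0015],
    [0,0,0.02],
    [0,0,0.06],
    [0,0,0.11],
    [0,0,0.16],
    [0.01,-0.04,0.17],
    [0.025,-0.1,0.17],
    [0.04,-0.16,0.17],
    [0.055,-0.22,0.17],
    [0.07,-0.28,0.17],
    [0.085,-0.34,0.17],
    [0.1,-0.4,0.17],
    [0.115,-0.46,0.17],
    [0.13,-0.52,0.17],
    [0.1305,-0.5355,0.17],
  ],
  turn=[
    [0,0,0],
    [0,0,0],
    [0,0,0],
    [0,0,0],
    [0,0,0],
    [0,0,0],
    [0,0,0],
    [0,0,0],
    [0,0,0],
    [0,0,0],
    [0,0,0],
    [0,0,0],
    [0,0,0],
    [0,0,0],
    [0,0,0],
    [0,0,0],
    [0,0,0],
    [0,0,0],
    [0,0,0],
    [0,0,0],
  ],
  grip=[-0.2,0,0.1,0.2,0.3,0.3,0.3,0.3,0.3,0.6,0.95,0.95,0.95,0.95,0.95,0.95,0.95,0.95,0.95,0.95],
)

```text
t: 26.85
tool_pos: [660.1, -159.1, 182.1]
tool_rot: [3.001, 0.915, 0.001]
contact_force: [1.2, 1.4, -0.5]
width: 83.2
grip_force: 0.0
```

```bash
python3 chk.py; python3 -c "
from h import *
s=status.read_state();print(s['tool_pos'].round(1))"
```

```text
top lid [529.7 381.5] 41.052608489990234 [512.1695 361.088 ] [546.5713 401.015 ]
scene lid [537.6 375.1] 42.66093444824219 [516.93115 355.37955] [557.4691 393.2546]
[ 660.  -155.4  181.4]
```

The pot is now within about 1 mm of the saucer's centre. Now the jar.

Request:
move_arm(
  delta_pos=[
    [0,0.002,0],
    [0,0.002,-0.03],
    [0,0.002,-0.07],
    [0,0.002,-0.1],
    [0,0.002,-0.125],
    [0,0.002,-0.141],
    [0,0.002,-0.141],
    [0,0.002,-0.141],
  ],
  turn=[
    [0,0,0],
    [0,0,0],
    [0,0,0],
    [0,0,0],
    [0,0,0],
    [0,0,0],
    [0,0,0],
    [0,0,0],
  ],
  grip=[0.95,0.95,0.95,0.95,0.95,0.95,0.95,0.95],
)

```text
t: 27.95
tool_pos: [661.3, -150.8, 40.4]
tool_rot: [3.001, 0.926, 0.002]
contact_force: [0.7, -0.1, -1.2]
width: 83.3
grip_force: 0.0
```

Request:
move_arm(
  delta_pos=[
    [0,0,0],
    [0,0,0],
    [0,0,0],
    [0,0,0],
    [0,0,0],
    [0,0,0],
  ],
  turn=[
    [0,0,0],
    [0,0,0],
    [0,0,0],
    [0,0,0],
    [0,0,0],
    [0,0,0],
  ],
  grip=[0.7,0.5,0.3,0.1,0,0],
  newtons=35,
)

```text
t: 28.7
tool_pos: [661.3, -151.1, 40.3]
tool_rot: [3.001, 0.926, 0.002]
contact_force: [0.3, -0.8, 5.8]
width: 57.1
grip_force: 37.6
```

Request:
move_arm(
  delta_pos=[
    [0,0,0.01],
    [0,0,0.04],
    [0,0,0.07],
    [-0.04,0.029,0.07],
    [-0.08,0.058,0.07],
    [-0.12,0.088,0.07],
    [-0.16,0.117,0.07],
    [-0.171,0.1245,0.07],
    [-0.171,0.1245,0.04],
    [-0.171,0.1245,0.01],
    [-0.171,0.1245,-0.01],
    [-0.171,0.1245,-0.02],
    [-0.171,0.1245,-0.023],
    [-0.171,0.1245,-0.025],
    [-0.171,0.1245,-0.026],
    [-0.171,0.1245,-0.027],
    [-0.171,0.1245,-0.027],
  ],
  turn=[
    [0,0,0],
    [0,0,0],
    [0,0,0],
    [0,0,0],
    [0,0,0],
    [0,0,0],
    [0,0,0],
    [0,0,0],
    [0,0,0],
    [0,0,0],
    [0,0,0],
    [0,0,0],
    [0,0,0],
    [0,0,0],
    [0,0,0],
    [0,0,0],
    [0,0,0],
  ],
  grip=[0,0,0,0,0,0,0,0,0,0,0,0,0,0,0,0,0],
)

```text
t: 30.82
tool_pos: [490.1, -26.0, 14.2]
tool_rot: [-3.001, -0.926, -0.003]
contact_force: [-6.8, 0.9, 21.2]
width: 56.8
grip_force: 40.3
```

Request:
move_arm(
  delta_pos=[
    [0,0,0.002],
    [0,0,0.002],
    [0,0,0.002],
    [0,0,0.002],
    [0,0,0.002],
    [0,0,0.002],
    [0,0,0.02],
    [0,0,0.06],
    [0,0,0.11],
    [0,0,0.16],
    [0.03,0.06,0.17],
    [0.05,0.12,0.17],
    [0.08,0.18,0.17],
    [0.1,0.24,0.17],
    [0.1,0.25,0.17],
    [0.1,0.25,0.17],
  ],
  turn=[
    [0,0,0],
    [0,0,0],
    [0,0,0],
    [0,0,0],
    [0,0,0],
    [0,0,0],
    [0,0,0],
    [0,0,0],
    [0,0,0],
    [0,0,0],
    [0,0,0],
    [0,0,0],
    [0,0,0],
    [0,0,0],
    [0,0,0],
    [0,0,0],
  ],
  grip=[0.4,0.6,0.8,0.95,0.95,0.95,0.95,0.95,0.95,0.95,0.95,0.95,0.95,0.95,0.95,0.95],
)

```text
t: 32.83
tool_pos: [589.1, 225.0, 182.7]
tool_rot: [3.0, 0.93, -0.0]
contact_force: [1.1, -0.1, 0.8]
width: 83.0
grip_force: 0.0
```

```bash
cat > c2.py <<'E'
from m import *
d=grab('top');F=d['frame'];h=cv2.cvtColor(F,cv2.COLOR_RGB2HSV)
g=((h[...,1]<45)&(h[...,2]>90))
def cut(u,v,w):
    m=np.zeros_like(g);m[v-w:v+w,u-w:u+w]=g[v-w:v+w,u-w:u+w];return blob(m,u,v)
c=cut(327,236,28);P=np.array([ray(d,*p[0],48)[:2] for p in c],np.float32);print('jar lid',np.round(cv2.fitEllipse(P)[0],1),np.round(cv2.fitEllipse(P)[1],1),np.round(cv2.minEnclosingCircle(P),1) if 0 else cv2.minEnclosingCircle(P))
def rect(u,v,w,z):
    c=cut(u,v,w);P=np.array([ray(d,*p[0],z)[:2] for p in c],np.float32);return cv2.minAreaRect(P)
E
python3 - <<'E'
from c2 import *
print('tin',rect(375,171,30,32)); print(status.read_state()['tool_pos'].round(1))
print(proj(d,[[659,-152,32]]),h[171,375],h[165,368])
E
```

```text
jar lid [486.9 -26.4] [54.1 55.6] ((487.0291748046875, -26.27411460876465), 28.718502044677734)
tin ((658.8778686523438, -151.30030822753906), (65.55796813964844, 69.69712829589844), 35.033294677734375)
[589.2 222.6 182.8]
[[373.66122046 172.10293401]] [ 50   3 225] [ 60   1 222]
```

The jar is at (487,-26.3) on the coaster at (488.7,-26.8), so it is well placed. The tin is at about (659,-151), yaw 35°. Now I'll grip the tin.

Request:
move_arm(
  delta_pos=[
    [0.01,-0.055,0],
    [0.02,-0.11,0],
    [0.03,-0.165,0],
    [0.04,-0.22,0],
    [0.05,-0.275,0],
    [0.06,-0.33,0],
    [0.072,-0.373,0],
    [0.072,-0.373,0],
    [0.072,-0.373,0],
    [0.072,-0.373,-0.04],
    [0.072,-0.373,-0.08],
    [0.072,-0.373,-0.12],
    [0.072,-0.373,-0.15],
    [0.072,-0.373,-0.165],
    [0.072,-0.373,-0.165],
    [0.072,-0.373,-0.165],
  ],
  turn=[
    [0,0,0],
    [0,0,0],
    [0,0,0],
    [0,0,0],
    [0,0,0],
    [0,0,0],
    [0,0,0],
    [0,0,0],
    [0,0,0],
    [0,0,0],
    [0,0,0],
    [0,0,0],
    [0,0,0],
    [0,0,0],
    [0,0,0],
    [0,0,0],
  ],
  grip=[1,1,1,1,1,1,1,1,1,1,1,1,1,1,1,1],
)

```text
t: 34.88
tool_pos: [662.4, -149.1, 18.8]
tool_rot: [3.001, 0.927, 0.003]
contact_force: [0.4, 0.2, 0.6]
width: 85.4
grip_force: 0.0
```

Request:
move_arm(
  delta_pos=[
    [-0.001,-0.001,-0.003],
    [-0.001,-0.001,-0.006],
    [-0.001,-0.001,-0.009],
    [-0.001,-0.001,-0.012],
    [-0.001,-0.001,-0.014],
    [-0.001,-0.001,-0.014],
  ],
  turn=[
    [0,0,0],
    [0,0,0],
    [0,0,0],
    [0,0,0],
    [0,0,0],
    [0,0,0],
  ],
  grip=[1,1,1,1,1,1],
)

```text
t: 35.62
tool_pos: [660.3, -150.0, 3.0]
tool_rot: [-3.002, -0.927, 0.001]
contact_force: [-0.2, 0.2, -0.3]
width: 85.6
grip_force: 0.0
```

Request:
move_arm(
  delta_pos=[
    [0,0,0],
    [0,0,0],
    [0,0,0],
    [0,0,0],
    [0,0,0],
    [0,0,0],
  ],
  turn=[
    [0,0,0],
    [0,0,0],
    [0,0,0],
    [0,0,0],
    [0,0,0],
    [0,0,0],
  ],
  grip=[0.85,0.7,0.6,0.4,0.3,0.3],
  newtons=35,
)

```text
t: 36.38
tool_pos: [660.9, -150.4, 3.8]
tool_rot: [3.001, 0.926, 0.001]
contact_force: [0.1, -1.5, 6.2]
width: 65.7
grip_force: 40.4
```

Request:
move_arm(
  delta_pos=[
    [0,0,0.01],
    [0,0,0.04],
    [0,0,0.08],
    [-0.006,0.05,0.08],
    [-0.012,0.1,0.08],
    [-0.018,0.15,0.08],
    [-0.023,0.2,0.08],
    [-0.029,0.25,0.08],
    [-0.035,0.3,0.08],
    [-0.0365,0.3175,0.08],
    [-0.0365,0.3175,0.08],
    [-0.0365,0.3175,0.05],
    [-0.0365,0.3175,0.03],
    [-0.0365,0.3175,0.018],
    [-0.0365,0.3175,0.018],
    [-0.0365,0.3175,0.018],
  ],
  turn=[
    [0,0,0],
    [0,0,0],
    [0,0,0],
    [0,0,-0.1],
    [0,0,-0.2],
    [0,0,-0.32],
    [0,0,-0.44],
    [0,0,-0.56],
    [0,0,-0.67],
    [0,0,-0.67],
    [0,0,-0.67],
    [0,0,-0.67],
    [0,0,-0.67],
    [0,0,-0.67],
    [0,0,-0.67],
    [0,0,-0.67],
  ],
  grip=[0.3,0.3,0.3,0.3,0.3,0.3,0.3,0.3,0.3,0.3,0.3,0.3,0.3,0.3,0.3,0.3],
)

```text
t: 38.38
tool_pos: [624.7, 167.2, 22.1]
tool_rot: [-3.139, 0.112, -0.002]
contact_force: [0.7, 1.0, -1.5]
width: 65.4
grip_force: 39.7
```

Run:
```python
from h import *
from scipy.spatial.transform import Rotation as Ro
s=status.read_state();R=Ro.from_rotvec(s['tool_rot']).as_matrix();print(s['tool_pos'].round(1),np.degrees(np.arctan2(R[1,0],R[0,0])),s['q'].round(2),s['width'])
```

```text
[624.7 167.2  22.1] -4.09550224508265 [-0.8   0.94  0.72  1.69 -0.8   0.83 -1.36] 65.41088150673778
```

Request:
move_arm(
  delta_pos=[
    [0,0,-0.005],
    [0,0,-0.009],
    [0,0,-0.012],
    [0,0,-0.0135],
    [0,0,-0.0145],
    [0,0,-0.0155],
    [0,0,-0.0155],
  ],
  turn=[
    [0,0,0],
    [0,0,0],
    [0,0,0],
    [0,0,0],
    [0,0,0],
    [0,0,0],
    [0,0,0],
  ],
  grip=[0.3,0.3,0.3,0.3,0.3,0.3,0.3],
)

```text
t: 39.25
tool_pos: [623.9, 167.5, 7.8]
tool_rot: [-3.138, 0.112, 0.001]
contact_force: [-8.0, 0.5, 17.1]
width: 65.5
grip_force: 41.9
```

Request:
move_arm(
  delta_pos=[
    [0,0,0.0015],
    [0,0,0.0015],
    [0,0,0.0015],
    [0,0,0.0015],
    [0,0,0.0015],
    [0,0,0.0015],
    [0,0,0.015],
    [0,0,0.05],
    [0,0,0.1],
    [0,0,0.15],
    [-0.05,-0.04,0.2],
    [-0.08,-0.09,0.2],
    [-0.1,-0.15,0.2],
    [-0.1,-0.2,0.2],
    [-0.1,-0.26,0.2],
    [-0.1,-0.32,0.2],
    [-0.1,-0.38,0.2],
    [-0.1,-0.4,0.2],
    [-0.1,-0.4,0.2],
  ],
  turn=[
    [0,0,0],
    [0,0,0],
    [0,0,0],
    [0,0,0],
    [0,0,0],
    [0,0,0],
    [0,0,0],
    [0,0,0],
    [0,0,0],
    [0,0,0],
    [0,0,0],
    [0,0,0],
    [0,0,0],
    [0,0,0],
    [0,0,0],
    [0,0,0],
    [0,0,0],
    [0,0,0],
    [0,0,0],
  ],
  grip=[0.7,0.8,0.9,1,1,1,1,1,1,1,1,1,1,1,1,1,1,1,1],
)

```text
t: 41.62
tool_pos: [523.3, -234.6, 206.7]
tool_rot: [3.139, -0.118, 0.001]
contact_force: [-0.2, 0.6, -0.5]
width: 85.5
grip_force: 0.0
```

Run:
```python
from m import *
d=grab('top','fin_t.png');s=grab('scene','fin_s.png');h=cv2.cvtColor(d['frame'],cv2.COLOR_RGB2HSV)
m=((h[...,1]<30)&(h[...,2]>165));g=np.zeros_like(m);g[155:220,225:290]=m[155:220,225:290]
c=blob(g,257,187);r=cv2.minAreaRect(np.array([ray(d,*p[0],36)[:2] for p in c],np.float32));print('tin',r)
print(status.read_state()['tool_pos'].round(1))
a=d['frame'][150:270,150:480,::-1];b=s['frame'][150:260,140:490,::-1]
cv2.imwrite('pics/fin.png',np.vstack([cv2.resize(a,(798,290),interpolation=cv2.INTER_CUBIC),cv2.resize(b,(798,251),interpolation=cv2.INTER_CUBIC)]))
```

```text
tin ((621.36376953125, 169.71868896484375), (64.48187255859375, 64.2714614868164), 85.94727325439453)
[ 524.2 -231.2  206. ]
```

View pics/fin.png

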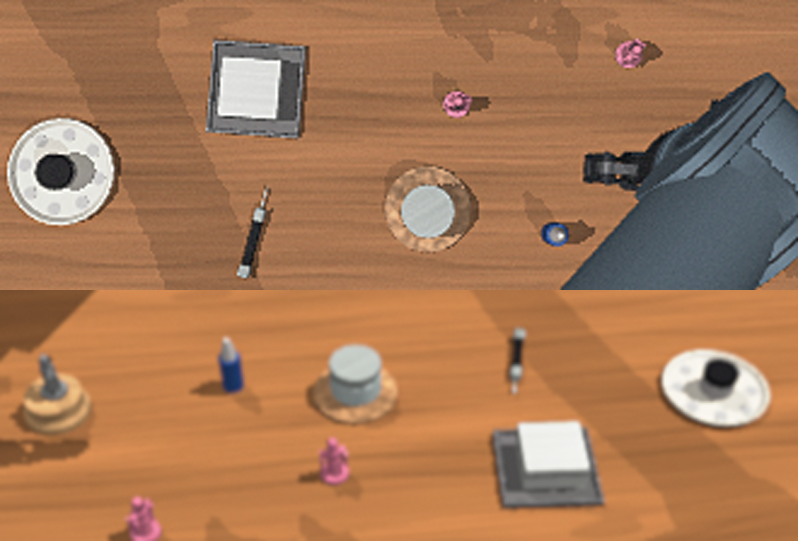

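The final picture shows all four things upright in their places and the vice and dropper untouched. The tin is about 3 mm off the tray's centre and aligned to about 1°. I'll hand it in.

```bash
python3 -c "
from plant import arm
print(arm.sign_off())"
```

```text
the job is handed in; nothing more can be done
None
```

The job is handed in: the knight, pot, jar and tin each stand upright on their own places, set down in that order (the pot re-set once to centre it) at about 42 s, all within about 4 mm of centre by the camera, and the pin vice and dropper were not touched.

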